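Put the biscuit tin on offer: label its place, close it and take off the transport lid

ROBOT

A 6-joint arm with a two-finger parallel gripper is mounted at the origin on the work surface. World frame = base frame: x ahead of the robot, y to its left, z up, the work surface at z = 0. Lengths are in m, angles in degrees, forces in N, time in s.
With the tool pointing down it reaches from about 0.25 to 0.725 m from the base axis. Payload 9.7 kg.
Tool frame: the origin (TCP) lies midway between the tips of the shut fingers; the grasp point (between the pads) lies 19 mm behind it; z points along the fingers, x is the direction in which the jaws open and shut, and the axes are right-handed (so a half turn about z gives the same grasp; the last joint's range is limited). The gripper opens to 85 mm and grips with 20 to 120 N. Pads are 22 mm wide; open, the fingers measure 114 mm over their backs; the gripper's body (76 mm by 85 mm) begins 54 mm behind the grasp point. The pads swing forward as they close: fully open they stand 13 mm farther back than shut.
Start: joints at [-69.786, 4.979, 10.078, 95.1, 0, 90], TCP at [0.19, -0.516, 0.231] pointing down, gripper open.
Joint ranges: [-179.16, 179.16], [-48.56, 103.87], [-65.8, 70.77], [-126.05, 130.52], [-82.76, 87.17], [-180, 180]. Speed limits (degrees/s): [127.2, 127.2, 147.25, 180, 180, 180].

INTERFACE

Orientations are given as a 3x3 rotation matrix whose columns are the frame's x, y, z axes.
In Python, from plant import manip gives the robot as it stands. The module is installed in compiled form; this text tells all that it offers.
- The arm moves only by the tool move_arm, never from a script. Its argument "plan" is a list of rows, each an object with "delta_rot": the turn, a rotation vector about the tool's x, y, z in rad, a list of three; "slide": the shift along the tool's x, y, z in cm, a list of three; "grip": the finger opening in cm, from 0 to 8.54. A call has 1 to 8 rows; each row is the pose to reach, as a shift and turn from the pose commanded when the call began, along the tool's axes at that moment; what a row does not reach only later rows make up. A row lasts 1/12 s, in which the tool goes at most 41.7 mm and 7.16 degrees, less where a joint would pass 70% of its speed; a pose out of reach is approached as far as the arm can. A call with a gripper value outside its range is refused whole. The fingers move at their own pace and stop on an object; "squeeze" is the grip in N (left out, the last holds). Time passes only in rows, so rows that repeat a pose let the fingers close. It gives the time, the measured TCP pose, the force and the opening at its end, in the units of the state.
- manip.get_state(): the state, without advancing time (a new reading comes with each control period).
- manip.read_camera(name): name is "scene" or "side" or "wrist"; returns (picture, depth): 480x640x3 uint8, red, green, blue; 480x640 float32, m along the optical axis (not along the pixel's ray), 0 where there is no reading.
- manip.get_calibration(name): a dict with "fx", "fy", "cx", "cy" (pixels), "k1" (the pictures are not rectified: a ray, as slopes to the right and down, at radius r is drawn at 1 + k1 r^2 times it, then the intrinsics apply), "world_from_camera" (4x4, takes a point from camera to world coordinates). Camera axes: x right, y down, z forward; pixel columns grow to the right and rows downward; lengths in m; the calibration is good to about 2 mm. A picture is of the moment at which its call begins: read the wrist's pose just before it. get_calibration takes no time and is no camera call; for the wrist camera it gives the pose at the moment of the call.
- manip.hand_in(): hands the job in, once; it reports no verdict.
Trained networks look in the newest picture that a camera, given by its name, has taken for a name from the list of things; names that differ only in an ending like _2 or _b are one class to them, and where a whole thing is asked for, a point or a joint stands for the part that bears it (a point fixed in the world has none). Each returns a list of dicts, best first, with "conf" (0 to 1); they miss things now and then, are a little off and sometimes report something else, mostly with a low value. They report only what shows in the picture. A call takes as long as a camera call. They do not tell look-alikes from the thing itself.
- manip.look_for(camera, name): "position" ([column, row] in pixels, amid what is visible of it).
The state is a dict: "time_s": time; "joint_pos": joint angles; "joint_velocities": joint speeds; "effort": joint torques, N m; "position": TCP position; "tcp_rot": TCP orientation; "ft_force": force on the tool from outside, world axes, zero at the start; "torque": the same for the moment, N m; "grip_width": finger opening in m.
Only numpy, scipy, OpenCV 4.12 (cv2) and the standard library are available. Lean on these libraries where they do the work, as an engineer would, in place of code of your own. Each camera call takes 0.05 s, during which the arm holds its last target. There are 200 camera calls.

TASK

Put the biscuit tin on offer: first hook the yellow tag over the steel rail at its green band, slide it along the rail to the red band without lifting it off, and let go of it there. Then pick up the nested pair of lids by the black knob and set it gently, fully seated, on the open tin; finally take the blue outer lid by its orange collar and lift it straight off, leaving the white inner lid undisturbed in the tin. Finish still holding the outer lid level in the gripper, about 10 cm above where it sat and touching nothing else; do not disturb the jar, the can, the carton or the tin.

Things in the scene. Friction and masses are not known exactly. Their poses are not given: they have to be found in the camera images.
- tag: Yellow rigid saddle tag, 60 g, standing on the surface: two plates 60 mm long in y, 4 thick, 20 apart in x, open below, 45 high inside, joined by a bar 28 mm in x whose top is 50 up. On it a black grip fin, 10 thick in x, 30 long in y, 50 to 78 up. Origin: centre of underside, z up. Half a turn looks the same. Hung on the rail, its origin is 60 mm above the surface.
- rail: Fixed label rail: steel bar 10 mm thick, 300 long along its y, axis 100 above the surface, between posts 16 thick, 108 high at y = -150 and +150, on a dark base strip 50 x 340 x 8. Origin: on the surface under the bar's middle. A green band, 14 wide, on bar and base is centred at y = -105 mm.
- mark: Red band, 14 mm wide, painted around the rail's bar and across its base strip (no thickness that matters). Origin: on the work surface under the centre of the band; axes parallel to the rail's. The hung tag belongs centred on it along the rail.
- tin: Round open blue biscuit tin, 126 mm outer diameter, 75 mm high, wall 3 mm (mouth 118 mm), about 1.2 kg, loose on the work surface. Origin: centre of its underside; z up.
- inner_lid: White inner lid, 120 g. Origin: centre of underside, at first on the surface. Up from it: plug 112 mm dia (104 at bottom) 0 to 12; flange 132 dia 12 to 16; black knob 22 dia 16 to 74. The outer lid lies on the flange; the knob passes its collar and stands out 28 mm, lifting it lifts both. Seated, the flange lies on the tin's rim, origin 63 mm above the tin's.
- outer_lid: Blue outer lid, 140 g. Origin: underside centre of its plate (144 mm dia, 4 thick), resting loosely on the inner lid's flange, 16 mm above that lid's origin. Skirt hangs 10 mm, 136 inner dia. Orange collar on top: tube 52 outer, 36 inner dia, 4 to 30 mm above origin; the knob passes it freely, standing out 28 mm. Lifts off straight up.
- jar: Bystander: amber jar with red cap, 68 mm in diameter, 115 mm high. Origin: centre of its underside.
- can: Bystander: food can with green label, 74 mm in diameter, 90 mm high. Origin: centre of its underside.
- carton: Bystander: blue carton, 50 x 130 x 100 mm (x, y, z). Origin: centre of its underside.
Not all that is in view belongs to the job. Of the things that look like the tag, take the one that is farthest to the robot's right at the start.

How it is judged:
By the outcome, as a careful person would: the job done as asked, in the order asked, and still so for the second after the job is handed in, while the arm keeps its last pose, push and grip.
It also fails if it takes over 61 s, if anything falls off the work surface, if the arm or the gripper's body presses on something with over 40 N, if the wrist force passes 120 N, or if a joint passes its speed limit or range.

## Working session

There is one attempt and no reset: what is moved stays moved. The work goes in short steps, Python scripts to look and compute and a tool call to move; the robot and the scene stay as the last step left them, time stands still between calls to the robot, and variables do not carry over. Pictures are saved under pics/ and viewed, about 8 in all and at most 12, crops included, and the job is handed in when it is done.

Besides the shell and the picture viewer there is one more tool, called as name(argument=value, ...) on one line, values as JSON. move_arm: Moves the arm, as the interface text tells. Its arguments: {"type":"object","properties":{"plan":{"type":"array"},"squeeze":{"type":"number"}},"required":["plan"]}

```bash
mkdir -p pics; cat > h.py <<'E'
import numpy as np, cv2
from plant import manip
def cap(n):
    c=manip.get_calibration(n); p,d=manip.read_camera(n); return p,d,c
def save(p,f): cv2.imwrite('pics/'+f,cv2.cvtColor(p,cv2.COLOR_RGB2BGR))
def rays(c,uv):
    uv=np.asarray(uv,float).reshape(-1,2)
    xd=(uv[:,0]-c['cx'])/c['fx']; yd=(uv[:,1]-c['cy'])/c['fy']
    x,y=xd.copy(),yd.copy()
    for _ in range(20):
        s=1+c['k1']*(x*x+y*y); x,y=xd/s,yd/s
    return np.stack([x,y,np.ones_like(x)],1)
def cloud(d,c):
    v,u=np.mgrid[0:480,0:640]
    r=rays(c,np.stack([u.ravel(),v.ravel()],1))*d.reshape(-1,1)
    T=np.array(c['world_from_camera']); return (r@T[:3,:3].T+T[:3,3]).reshape(480,640,3)
def atz(c,uv,z):
    T=np.array(c['world_from_camera']); r=rays(c,uv)@T[:3,:3].T
    return T[:3,3]+r*((z-T[2,3])/r[:,2:3])
E
python3 - <<'E'
from h import *
for n in ['scene','side']:
    p,d,c=cap(n); save(p,n+'0.png'); P=cloud(d,c); np.savez(n+'0.npz',p=p,d=d,P=P)
    print(n,np.round(np.array(c['world_from_camera'])[:3,3],3))
    for o in ['tag','rail','mark','tin','inner_lid','outer_lid','jar','can','carton']:
        for r in manip.look_for(n,o):
            u,v=map(int,r['position']); print(o,round(r['conf'],2),u,v,np.round(P[v,u],3))
s=manip.get_state();print(s)
E
```

```text
scene [1.305 0.184 1.063]
tag 0.89 388 270 [0.621 0.247 0.047]
tag 0.86 256 308 [ 0.767 -0.011  0.05 ]
tag 0.8 322 322 [0.779 0.128 0.061]
tag 0.67 251 190 [ 0.455 -0.099  0.047]
rail 0.66 200 242 [ 0.599 -0.189  0.007]
mark 0.45 231 251 [ 0.611 -0.111  0.008]
mark 0.38 198 245 [ 0.608 -0.191  0.006]
tin 0.66 317 253 [0.577 0.084 0.004]
tin 0.58 319 188 [0.454 0.065 0.089]
inner_lid 0.74 252 190 [ 0.456 -0.096  0.049]
inner_lid 0.68 392 198 [0.432 0.236 0.067]
outer_lid 0.96 393 210 [0.446 0.243 0.04 ]
jar 0.58 320 188 [0.453 0.067 0.089]
can 0.86 445 290 [0.676 0.364 0.089]
carton 0.92 146 283 [ 0.78  -0.233  0.1  ]
side [0.373 0.621 0.64 ]
tag 0.84 255 193 [ 0.743 -0.     0.049]
tag 0.77 211 241 [0.754 0.146 0.048]
tag 0.74 413 205 [ 0.448 -0.085  0.049]
tag 0.69 255 315 [0.61  0.259 0.048]
rail 0.69 349 169 [ 0.614 -0.2    0.008]
mark 0.54 341 187 [ 0.609 -0.134  0.007]
mark 0.21 410 203 [ 0.454 -0.086  0.051]
tin 0.68 304 250 [0.611 0.066 0.005]
inner_lid 0.97 374 344 [0.425 0.252 0.069]
outer_lid 0.83 372 364 [0.42  0.269 0.046]
jar 0.86 403 255 [0.429 0.087 0.087]
jar 0.23 414 
[... 198 characters left out ...]
1017215e+01,
       -5.71496409e-04,  8.99993579e+01]), 'joint_velocities': array([-0.03036934, -0.07128393, -0.06028409, -0.08211651, -0.00353589,
       -0.09466425]), 'effort': array([-6.69211913e-04, -5.20104969e+01,  4.64873564e+01,  1.29645930e-03,
       -1.88932750e-04,  1.43378958e-05]), 'position': array([ 0.19003099, -0.51610061,  0.23127752]), 'tcp_rot': array([[ 3.45542470e-01, -9.38403112e-01, -2.84105630e-05],
       [-9.38403111e-01, -3.45542471e-01,  4.82912698e-05],
       [-5.51337340e-05,  9.97387610e-06, -9.99999998e-01]]), 'ft_force': array([0.92311358, 0.31271007, 0.75879086]), 'torque': array([-0.00125454,  0.00227298, -0.00870627]), 'grip_width': 0.08526278822221088}
```

View pics/scene0.png

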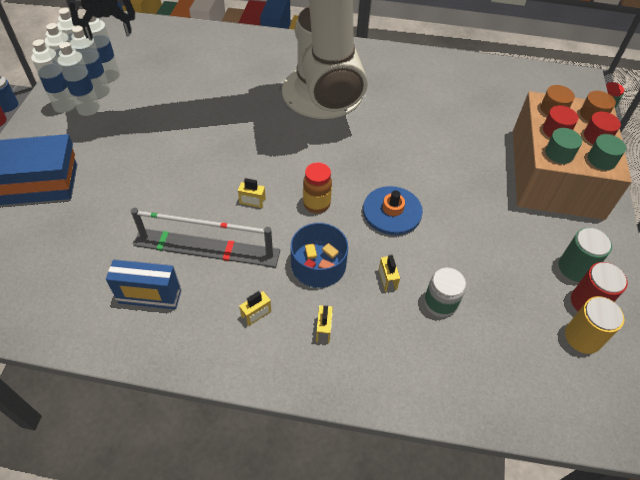

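View pics/side0.png

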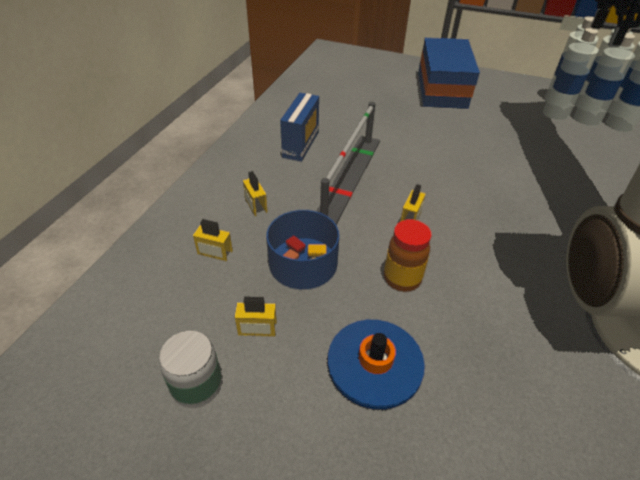

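Scene view: four tags at (251,190), (256,308), (322,322) and (388,270). The one farthest to the robot's right is at (251,190). The rail runs from the green band at (153,214) to the red band at (224,225). The tin is at (319,255) and the lids at (393,208). The side view agrees. Next I'll fit the poses.

```bash
cat > m.py <<'E'
from h import *
from scipy.optimize import least_squares
S={n:np.load(n+'0.npz') for n in ['scene','side']}
def circ(q,r):
    f=lambda a:np.hypot(q[:,0]-a[0],q[:,1]-a[1])-r
    s=least_squares(f,[*q.mean(0)[:2]],loss='soft_l1',f_scale=.002); return np.round(s.x,4),len(q),round(float(np.std(f(s.x))),4)
for n,D in S.items():
    P=D['P'];p=D['p'].astype(int);ok=D['d']>0
    hsv=cv2.cvtColor(D['p'],cv2.COLOR_RGB2HSV).astype(int); H,s,V=hsv[...,0],hsv[...,1],hsv[...,2]
    def near(x,y,r,z0,z1): return ok&(np.hypot(P[...,0]-x,P[...,1]-y)<r)&(P[...,2]>z0)&(P[...,2]<z1)
    print('==',n)
    for x,y in [(.455,-.09)]:
        m=near(x,y,.05,.044,.054)&(V>60)&(s>90)
        r=cv2.minAreaRect(P[m][:,:2].astype(np.float32)*1000);print('tagbar',m.sum(),r,P[m].mean(0))
        m=near(x,y,.05,.072,.084); r=cv2.minAreaRect(P[m][:,:2].astype(np.float32)*1000);print('fin',m.sum(),r,P[m].mean(0))
    m=near(.6,-.18,.2,.085,.106); m&=(P[...,0]>.5)&(P[...,0]<.66)
    # bar: 
    q=P[m][:,:2]; 
    l=cv2.fitLine(q.astype(np.float32),cv2.DIST_HUBER,0,.001,.001).ravel(); print('bar',m.sum(),l,np.degrees(np.arctan2(l[1],l[0])),q[:,1].min(),q[:,1].max(),'zmax',P[m][:,2].max())
    for nm,hm in [('green',(H>45)&(H<85)&(s>120)),('red',((H<8)|(H>172))&(s>150))]:
        b=hm&near(.6,-.18,.2,.003,.108)&(P[...,0]>.5)&(P[...,0]<.67)&(P[...,1]<-.04)
        hi=b&(P[...,2]>.09); lo=b&(P[...,2]<.014)
        for k,mm in (('bar',hi),('base',lo)):
            if mm.sum(): print(nm,k,mm.sum(),np.round(P[mm].mean(0),4),np.round(np.argwhere(mm).mean(0),1))
    m=near(.6,-.18,.24,.1065,.112)&(P[...,0]>.5)&(P[...,0]<.7)
    if m.sum():
        q=P[m]; 
        for sel in (q[:,1]<-.2,q[:,1]>-.2): print('post',sel.sum(),q[sel].mean(0) if sel.sum() else 0)
    m=near(.59,.075,.09,.066,.08); print('tin rim',circ(P[m],.0615),P[m][:,2].mean())
    m=near(.435,.245,.09,.016,.026)&(H>95)&(H<125)&(s>100)
    q=P[m][:,:2]; h=cv2.convexHull(q.astype(np.float32)).reshape(-1,2); print('plate',circ(h,.072),cv2.minEnclosingCircle(h),P[m][:,2].mean())
    m=near(.435,.245,.06,.068,.08);print('knob',m.sum(),P[m].mean(0))
    m=near(.435,.245,.06,.04,.05)&(H<20)&(s>150);print('collar',circ(P[m],.022))
    m=near(.45,.075,.07,.105,.12);print('jar',m.sum(),circ(cv2.convexHull(P[m][:,:2].astype(np.float32)).reshape(-1,2),.03))
    m=near(.77,-.2,.1,.092,.105);print('carton',cv2.minAreaRect(P[m][:,:2].astype(np.float32)*1000))
E
python3 m.py
```

```text
== scene
tagbar 184 ((453.0276184082031, -100.22000885009766), (60.611507415771484, 29.348966598510742), 88.42525482177734) [ 0.45646374 -0.09855794  0.04876519]
fin 56 ((451.107666015625, -100.7479019165039), (15.910861015319824, 29.615341186523438), 4.9064621925354) [ 0.45284301 -0.10004617  0.07648099]
bar 653 [ 0.01145667 -0.9999344   0.61293113 -0.21770984] -89.34356 -0.3304130990447274 -0.013356261408019127 zmax 0.1059924307851694
green bar 16 [ 0.6124 -0.2772  0.1037] [214.7 153.1]
green base 89 [ 0.6127 -0.2768  0.0082] [240.5 161.8]
red bar 21 [ 0.6098 -0.1185  0.1029] [224.9 223.3]
red base 114 [ 0.6097 -0.1184  0.0083] [250.  227.8]
post 34 [ 0.61205701 -0.31046384  0.10790764]
post 37 [ 0.61008656 -0.05841827  0.10772329]
tin rim (array([0.6052, 0.0912]), 417, 0.0015) 0.07189367842715495
plate (array([0.4235, 0.2416]), 36, 0.0011) ((0.42324012517929077, 0.24192440509796143), 0.07352497428655624) 0.019521841905881514
knob 60 [0.42436998 0.24192172 0.0729887 ]
collar (array([0.4242, 0.2422]), 147, 0.0029)
jar 442 (array([0.4278, 0.0561]), 25, 0.0012)
carton ((756.2984619140
[... 573 characters left out ...]
5 366.5]
green base 51 [ 0.6044 -0.2744  0.0097] [151.3 363.5]
red bar 14 [ 0.6054 -0.1181  0.1042] [153.3 342.6]
red base 110 [ 0.6053 -0.1183  0.0082] [191.2 340.3]
post 32 [ 0.60967867 -0.30662715  0.10816562]
post 50 [ 0.60567321 -0.04677546  0.10764159]
tin rim (array([0.6017, 0.0937]), 764, 0.0077) 0.07181504743721648
plate (array([0.4207, 0.2438]), 50, 0.0006) ((0.4206528663635254, 0.24350789189338684), 0.07237222790718079) 0.02006954733510634
knob 183 [0.42027899 0.24529309 0.07334296]
collar (array([0.4204, 0.2451]), 438, 0.0023)
jar 880 (array([0.425 , 0.0586]), 24, 0.0004)
carton ((755.4517211914062, -244.86590576171875), (51.69902038574219, 112.66290283203125), 4.562313079833984)
```

```bash
cat >> h.py <<'E'
def go(x,y,z,yaw):  # prints slide (cm) and rotvec for target TCP pos, tool down, tool x at world yaw (deg)
    from scipy.spatial.transform import Rotation as Ro
    s=manip.get_state(); R=np.array(s['tcp_rot']); a=np.radians(yaw)
    G=np.array([[np.cos(a),np.sin(a),0],[np.sin(a),-np.cos(a),0],[0,0,-1]])
    print('slide',np.round(R.T@(np.array([x,y,z])-s['position'])*100,2),'rot',np.round(Ro.from_matrix(R.T@G).as_rotvec(),4),'t',s['time_s'],'pos',np.round(s['position'],4),'F',np.round(s['ft_force'],1),'w',round(s['grip_width'],4))
E
python3 -c "
from h import *
go(.451,-.0995,.22,-2)"
```

```text
slide [-30.08 -38.88   1.13] rot [-0.0000e+00  1.0000e-04 -1.1831e+00] t 1.0 pos [ 0.19   -0.5161  0.2313] F [0.9 0.3 0.8] w 0.0853
```

move_arm(plan=[{"slide": [-2,-2.6,0],"delta_rot": [0,0,-0.11],"grip": 6},{"slide": [-4,-5.2,0],"delta_rot": [0,0,-0.22],"grip": 6},{"slide": [-6,-7.8,0],"delta_rot": [0,0,-0.33],"grip": 6},{"slide": [-8,-10.4,0],"delta_rot": [0,0,-0.44],"grip": 6},{"slide": [-10,-13,0],"delta_rot": [0,0,-0.55],"grip": 6},{"slide": [-12,-15.6,0],"delta_rot": [0,0,-0.66],"grip": 6},{"slide": [-14,-18.2,0],"delta_rot": [0,0,-0.77],"grip": 6},{"slide": [-16,-20.8,0],"delta_rot": [0,0,-0.88],"grip": 6}])

```text
time_s: 1.67
position: [0.3304, -0.2927, 0.2314]
tcp_rot: [[0.945, -0.327, 0.0], [-0.327, -0.945, -0.0], [0.0, 0.0, -1.0]]
ft_force: [0.3, -0.2, -0.2]
grip_width: 0.0599
```

```bash
python3 -c "
from h import *
go(.451,-.0995,.22,-2)"
```

```text
slide [  5.08 -22.2    1.14] rot [ 2.000e-04 -5.000e-04 -2.979e-01] t 1.6667 pos [ 0.3304 -0.2927  0.2314] F [ 0.3 -0.2 -0.2] w 0.0599
```

move_arm(plan=[{"slide": [0.8,-3.7,0.2],"delta_rot": [0,0,-0.1],"grip": 6},{"slide": [1.7,-7.4,0.4],"delta_rot": [0,0,-0.2],"grip": 6},{"slide": [2.5,-11.1,0.6],"delta_rot": [0,0,-0.297],"grip": 6},{"slide": [3.4,-14.8,0.8],"delta_rot": [0,0,-0.297],"grip": 6},{"slide": [4.2,-18.5,1.0],"delta_rot": [0,0,-0.297],"grip": 6},{"slide": [5.1,-22.2,1.1],"delta_rot": [0,0,-0.297],"grip": 6},{"slide": [5.1,-22.2,1.1],"delta_rot": [0,0,-0.297],"grip": 6}])

```text
time_s: 2.25
position: [0.4539, -0.097, 0.2196]
tcp_rot: [[0.999, -0.036, 0.0], [-0.036, -0.999, 0.001], [0.0, -0.001, -1.0]]
ft_force: [-0.4, 0.0, -0.4]
grip_width: 0.0598
```

```bash
python3 - <<'E'
from h import *
p,d,c=cap('wrist'); save(p,'w1.png'); P=cloud(d,c); np.savez('w1.npz',p=p,d=d,P=P)
print(np.round(np.array(c['world_from_camera']),3))
go(.451,-.0995,.054,-2)
hsv=cv2.cvtColor(p,cv2.COLOR_RGB2HSV).astype(int)
n=np.hypot(P[...,0]-.451,P[...,1]+.0995)<.05
for a,b in ((.046,.054),(.07,.085)):
    m=n&(P[...,2]>a)&(P[...,2]<b)&(d>0)
    print(m.sum(), cv2.minAreaRect(P[m][:,:2].astype(np.float32)*1000) if m.sum() else 0)
E
```

```text
[[ 0.999 -0.035 -0.01   0.456]
 [-0.036 -0.959 -0.282 -0.025]
 [ 0.     0.282 -0.959  0.363]
 [ 0.     0.     0.     1.   ]]
slide [-0.16  0.07 16.59] rot [-0.0004  0.0005 -0.0012] t 2.3 pos [ 0.4528 -0.0989  0.2199] F [ 0.3 -0.8  0.5] w 0.0599
1440 ((449.8840026855469, -99.989990234375), (59.90207290649414, 28.0367488861084), 87.02415466308594)
425 ((449.8791198730469, -99.9867935180664), (30.022066116333008, 9.562492370605469), 87.77703094482422)
```

View pics/w1.png

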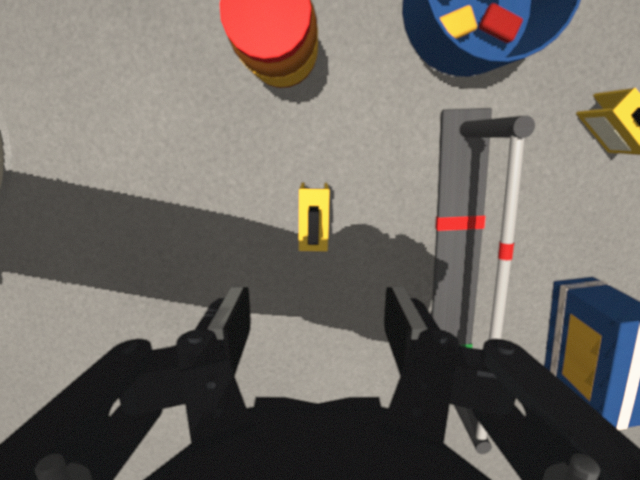

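The wrist view shows the tag with its black fin at (314,225), the red band at (506,250) on the bar, and the jar and tin clear of the approach. I'll go down in two steps.

move_arm(plan=[{"slide": [-0.1,0,3.5],"delta_rot": [0,0,0],"grip": 5},{"slide": [-0.1,0,7],"delta_rot": [0,0,0.0],"grip": 5},{"slide": [-0.1,0,10],"delta_rot": [0,0,0.0],"grip": 5},{"slide": [-0.1,0,10],"delta_rot": [0,0,0.0],"grip": 5},{"slide": [-0.1,0,10],"delta_rot": [0,0,0.0],"grip": 5}])

```text
time_s: 2.72
position: [0.4495, -0.102, 0.12]
tcp_rot: [[0.999, -0.042, -0.002], [-0.042, -0.999, 0.0], [-0.002, -0.0, -1.0]]
ft_force: [-0.6, -1.2, 0.8]
grip_width: 0.0501
```

```bash
python3 - <<'E'
from h import *
go(.4499,-.1,.055,-2.5)
D=np.load('w1.npz');P=D['P'];d=D['d'];hsv=cv2.cvtColor(D['p'],cv2.COLOR_RGB2HSV).astype(int);H,s=hsv[...,0],hsv[...,1]
X=(P[...,0]>.56)&(P[...,0]<.66)&(P[...,1]<-.03)&(d>0)
m=X&(P[...,2]>.1)&(P[...,2]<.1065)&(P[...,1]>-.27);q=P[m]
l=cv2.fitLine(q[:,:2].astype(np.float32),cv2.DIST_HUBER,0,.001,.001).ravel();print(len(q),l,'x at -.118,-.2765',[l[2]+l[0]/l[1]*(y-l[3]) for y in(-.118,-.2765)])
for a,b in ((.09,.11),(.003,.014)):
  for r in (((H<8)|(H>172))&(s>150),(H>45)&(H<85)&(s>120)):
    m=X&r&(P[...,2]>a)&(P[...,2]<b)
    if m.sum(): print(m.sum(),np.round(P[m].mean(0),4),(P[m][:,1].min()+P[m][:,1].max())/2)
E
```

```text
slide [ 0.04 -0.2   6.5 ] rot [-0.0003  0.0023  0.0017] t 2.7167 pos [ 0.4495 -0.102   0.12  ] F [-0.6 -1.2  0.8] w 0.0501
2560 [ 0.00515752 -0.9999867   0.60498136 -0.11102996] x at -.118,-.2765 [np.float32(0.6050173), np.float32(0.6058348)]
201 [ 0.6054 -0.1182  0.105 ] -0.11826583299315298
619 [ 0.6064 -0.1184  0.0094] -0.11864096979158195
15 [ 0.63   -0.271   0.0094] -0.2710662703727791
```

```bash
cat >> h.py <<'E'
import json,os
from scipy.spatial.transform import Rotation as Ro
def did(sl,rz=0):  # dead-reckon the commanded pose with the last row of a move
    x,y,z,w=json.load(open('cmd.json')); a=np.radians(w)
    R=np.array([[np.cos(a),np.sin(a),0],[np.sin(a),-np.cos(a),0],[0,0,-1]])
    p=np.array([x,y,z])+R@np.array(sl)/100
    json.dump([*p,w-np.degrees(rz)],open('cmd.json','w'))
def to(x,y,z,yaw):
    X,Y,Z,w=json.load(open('cmd.json')); a=np.radians(w)
    R=np.array([[np.cos(a),np.sin(a),0],[np.sin(a),-np.cos(a),0],[0,0,-1]])
    s=manip.get_state(); M=np.array(s['tcp_rot'])
    print('slide',np.round(R.T@(np.array([x,y,z])-[X,Y,Z])*100,2),'rz',round(float(np.radians(w-yaw)),4),'| cmd',np.round([X,Y,Z,w],4),'meas',np.round(s['position'],4),round(float(np.degrees(np.arctan2(M[1,0],M[0,0]))),2),'t',s['time_s'],'F',np.round(s['ft_force'],1),'w',round(s['grip_width'],4))
E
python3 - <<'E'
from h import *
s=manip.get_state()
json.dump([.19003,-.5161,.23128,-69.786],open('cmd.json','w'))
did([-16,-20.8,0],-.88);did([5.1,-22.2,1.1],-.297);did([-.1,0,10])
to(.4499,-.1,.055,-2.5)
E
```

```text
slide [-0.08 -0.15  6.53] rz 0.0026 | cmd [ 0.4507 -0.1015  0.1203 -2.3489] meas [ 0.4495 -0.102   0.12  ] -2.4 t 2.7167 F [-0.6 -1.2  0.8] w 0.0501
```

move_arm(plan=[{"slide": [-0.1,-0.15,2.5],"delta_rot": [0,0,0],"grip": 5},{"slide": [-0.1,-0.15,5],"delta_rot": [0,0,0],"grip": 5},{"slide": [-0.1,-0.15,6.5],"delta_rot": [0,0,0],"grip": 5},{"slide": [-0.1,-0.15,6.5],"delta_rot": [0,0,0],"grip": 5},{"slide": [-0.1,-0.15,6.5],"delta_rot": [0,0,0],"grip": 5}])

```text
time_s: 3.13
position: [0.4504, -0.1005, 0.0573]
tcp_rot: [[0.999, -0.042, 0.002], [-0.042, -0.999, -0.0], [0.002, 0.0, -1.0]]
ft_force: [0.0, 0.6, -0.2]
grip_width: 0.0496
```

move_arm(plan=[{"slide": [0,0,0],"delta_rot": [0,0,0],"grip": 0},{"slide": [0,0,0],"delta_rot": [0,0,0],"grip": 0},{"slide": [0,0,0],"delta_rot": [0,0,0],"grip": 0},{"slide": [0,0,0],"delta_rot": [0,0,0],"grip": 0},{"slide": [0,0,0],"delta_rot": [0,0,0],"grip": 0},{"slide": [0,0,0],"delta_rot": [0,0,0],"grip": 0},{"slide": [0,0,0],"delta_rot": [0,0,0],"grip": 0}], squeeze=40)

```text
time_s: 3.72
position: [0.4505, -0.1002, 0.0568]
tcp_rot: [[0.999, -0.041, 0.002], [-0.041, -0.999, -0.001], [0.002, 0.001, -1.0]]
ft_force: [-1.1, 0.4, 5.9]
grip_width: 0.0092
```

```bash
python3 - <<'E'
from h import *
did([-.1,-.15,6.5])
to(.451,-.1,.18,-2.5)
E
```

```text
slide [  0.13  -0.   -12.47] rz 0.0026 | cmd [ 0.4497 -0.1     0.0553 -2.3489] meas [ 0.4505 -0.1002  0.0568] -2.35 t 3.7167 F [-1.1  0.4  5.9] w 0.0092
```

move_arm(plan=[{"slide": [0,0,-1.5],"delta_rot": [0,0,0],"grip": 0},{"slide": [0,0,-4],"delta_rot": [0,0,0],"grip": 0},{"slide": [0,0,-7.5],"delta_rot": [0,0,0],"grip": 0},{"slide": [0,0,-11],"delta_rot": [0,0,0],"grip": 0},{"slide": [0,0,-14.5],"delta_rot": [0,0,0],"grip": 0},{"slide": [0,0,-14.5],"delta_rot": [0,0,0],"grip": 0}])

```text
time_s: 4.22
position: [0.4517, -0.1004, 0.2076]
tcp_rot: [[0.999, -0.041, 0.009], [-0.041, -0.999, -0.002], [0.009, 0.002, -1.0]]
ft_force: [0.9, -0.6, -0.3]
grip_width: 0.009
```

```bash
python3 - <<'E'
from h import *
did([0,0,-14.5])
to(.606,-.2765,.2,.5)
E
```

```text
slide [16.34 17.    0.03] rz -0.0497 | cmd [ 0.4497 -0.1     0.2003 -2.3489] meas [ 0.4517 -0.1004  0.2076] -2.34 t 4.2167 F [ 0.9 -0.6 -0.3] w 0.009
```

move_arm(plan=[{"slide": [2,2.1,0],"delta_rot": [0,0,-0.025],"grip": 0},{"slide": [4.5,4.7,0],"delta_rot": [0,0,-0.05],"grip": 0},{"slide": [7,7.3,0],"delta_rot": [0,0,-0.05],"grip": 0},{"slide": [9.5,9.9,0],"delta_rot": [0,0,-0.05],"grip": 0},{"slide": [12,12.5,0],"delta_rot": [0,0,-0.05],"grip": 0},{"slide": [14.5,15.1,0],"delta_rot": [0,0,-0.05],"grip": 0},{"slide": [16.3,17,0],"delta_rot": [0,0,-0.05],"grip": 0},{"slide": [16.3,17,0],"delta_rot": [0,0,-0.05],"grip": 0}])

```text
time_s: 4.88
position: [0.6076, -0.2798, 0.1975]
tcp_rot: [[1.0, 0.007, -0.002], [0.007, -1.0, 0.0], [-0.002, -0.0, -1.0]]
ft_force: [1.4, -0.9, -1.0]
grip_width: 0.0088
```

move_arm(plan=[{"slide": [0,0,0],"delta_rot": [0,0,0],"grip": 0},{"slide": [0,0,0],"delta_rot": [0,0,0],"grip": 0},{"slide": [0,0,0],"delta_rot": [0,0,0],"grip": 0}])

```text
time_s: 5.13
position: [0.6053, -0.2759, 0.2011]
tcp_rot: [[1.0, 0.01, 0.001], [0.01, -1.0, -0.0], [0.001, 0.0, -1.0]]
ft_force: [-0.4, 0.4, -0.3]
grip_width: 0.0093
```

```bash
python3 - <<'E'
from h import *
did([16.3,17,0],-.05)
to(.606,-.2765,.2,.5)
for n in('wrist','scene'):
    p,d,c=cap(n); P=cloud(d,c); np.savez(n+'2.npz',p=p,d=d,P=P)
    save(p if n=='wrist' else cv2.resize(p[120:320,60:330],None,fx=2.9,fy=2.9),n+'2.png')
    hsv=cv2.cvtColor(p,cv2.COLOR_RGB2HSV).astype(int);H,s,V=hsv[...,0],hsv[...,1],hsv[...,2]
    X=(P[...,0]>.56)&(P[...,0]<.66)&(P[...,1]<-.1)&(P[...,1]>-.34)&(d>0)
    for nm,r in (('g',(H>45)&(H<85)&(s>120)),('r',((H<8)|(H>172))&(s>150)&(P[...,2]<.108)),('yel',(H>20)&(H<34)&(s>120)&(V>60)&(P[...,2]>.13))):
        m=X&r
        if m.sum()>3: print(n,nm,m.sum(),np.round(P[m].mean(0),4),np.round(P[m].min(0),4),np.round(P[m].max(0),4))
    m=X&(P[...,2]>.096)&(P[...,2]<.1065)
    l=cv2.fitLine(P[m][:,:2].astype(np.float32),cv2.DIST_HUBER,0,.001,.001).ravel();print(m.sum(),l,'x@',l[2]+l[0]/l[1]*(-.2765-l[3]),l[2]+l[0]/l[1]*(-.118-l[3]))
E
```

```text
slide [ 0.04 -0.    0.03] rz 0.0003 | cmd [ 0.6056 -0.2765  0.2003  0.5159] meas [ 0.6053 -0.2759  0.2011] 0.55 t 5.1333 F [-0.4  0.4 -0.3] w 0.0093
wrist g 323 [ 0.607  -0.2755  0.0107] [ 0.5854 -0.283   0.0071] [ 0.6342 -0.2608  0.214 ]
wrist r 787 [ 0.6079 -0.119   0.0226] [ 0.5826 -0.1257  0.0074] [ 0.6332 -0.1104  0.1075]
wrist yel 3136 [ 0.6049 -0.2552  0.1919] [ 0.5907 -0.2756  0.1472] [ 0.6189 -0.2454  0.2135]
3245 [ 0.00858268 -0.99996316  0.60829043 -0.19054982] x@ 0.60902816 0.60766774
scene g 106 [ 0.6127 -0.2768  0.0225] [ 0.5861 -0.2832  0.003 ] [ 0.6378 -0.2707  0.1068]
scene r 139 [ 0.6099 -0.1183  0.0224] [ 0.5756 -0.1264 -0.0023] [ 0.6362 -0.1113  0.108 ]
scene yel 436 [ 0.6121 -0.2677  0.1814] [ 0.5911 -0.3056  0.1446] [ 0.6241 -0.2425  0.2239]
452 [ 0.01104555 -0.999939    0.61181337 -0.18545876] x@ 0.612819 0.6110682
```

View pics/wrist2.png

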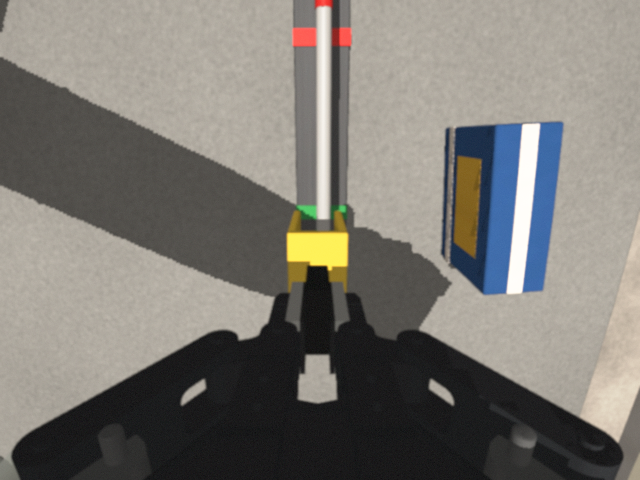

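Wrist view: the tag (318,250) sits over the bar (u≈323) with the green band at (320,211) in line. The tag is about 3 mm short in x, so I'll correct that and lower it.

move_arm(plan=[{"slide": [0.3,0,0],"delta_rot": [0,0,0],"grip": 0},{"slide": [0.3,0,1],"delta_rot": [0,0,0],"grip": 0},{"slide": [0.3,0,2],"delta_rot": [0,0,0],"grip": 0},{"slide": [0.3,0,3],"delta_rot": [0,0,0],"grip": 0},{"slide": [0.3,0,4],"delta_rot": [0,0,0],"grip": 0},{"slide": [0.3,0,5],"delta_rot": [0,0,0],"grip": 0},{"slide": [0.3,0,5],"delta_rot": [0,0,0],"grip": 0},{"slide": [0.3,0,5],"delta_rot": [0,0,0],"grip": 0}])

```text
time_s: 5.9
position: [0.6082, -0.2764, 0.1493]
tcp_rot: [[1.0, 0.009, -0.002], [0.009, -1.0, 0.001], [-0.002, -0.001, -1.0]]
ft_force: [-0.6, -0.2, -0.0]
grip_width: 0.009
```

```bash
python3 - <<'E'
from h import *
did([.3,0,5])
to(.6085,-.2765,.119,.5)
p,d,c=cap('wrist'); P=cloud(d,c);save(p[180:330,240:400].repeat(4,0).repeat(4,1),'w3.png')
hsv=cv2.cvtColor(p,cv2.COLOR_RGB2HSV).astype(int);H,s,V=hsv[...,0],hsv[...,1],hsv[...,2]
X=(P[...,0]>.56)&(P[...,0]<.66)&(P[...,1]<-.14)&(P[...,1]>-.34)&(d>0)
m=X&(H>20)&(H<34)&(s>120)&(V>60)&(P[...,2]>.12);print('tag',P[m].min(0),P[m].max(0))
m=X&(P[...,2]>.1)&(P[...,2]<.107);l=cv2.fitLine(P[m][:,:2].astype(np.float32),cv2.DIST_HUBER,0,.001,.001).ravel();print('bar x at',[l[2]+l[0]/l[1]*(y-l[3]) for y in(-.25,-.2765)])
E
```

```text
slide [-0.01  0.    3.13] rz 0.0003 | cmd [ 0.6086 -0.2765  0.1503  0.5159] meas [ 0.6082 -0.2764  0.1493] 0.51 t 5.9 F [-0.6 -0.2 -0. ] w 0.009
tag [ 0.5935807  -0.27599489  0.12013262] [ 0.62168803 -0.2459607   0.16230252]
bar x at [np.float32(0.6088213), np.float32(0.60899484)]
```

View pics/w3.png

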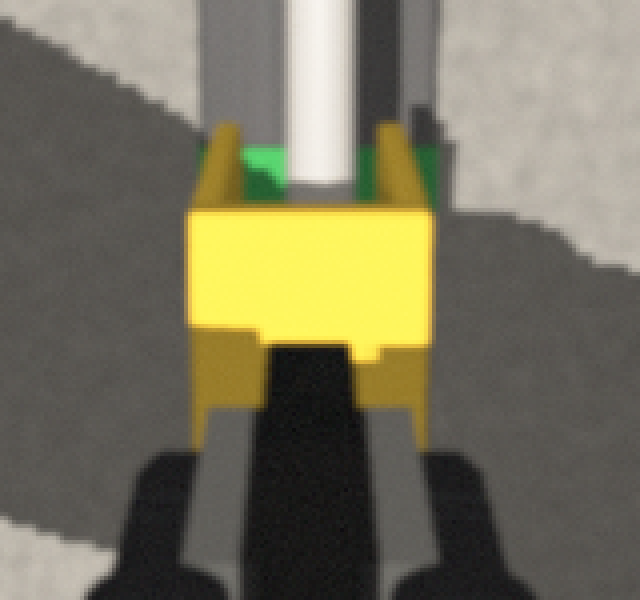

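The plates straddle the bar. I'll lower the tag the rest of the way.

move_arm(plan=[{"slide": [0.1,0,0.8],"delta_rot": [0,0,0],"grip": 0},{"slide": [0.1,0,1.6],"delta_rot": [0,0,0],"grip": 0},{"slide": [0.1,0,2.4],"delta_rot": [0,0,0],"grip": 0},{"slide": [0.1,0,3.0],"delta_rot": [0,0,0],"grip": 0},{"slide": [0.1,0,3.3],"delta_rot": [0,0,0],"grip": 0},{"slide": [0.1,0,3.4],"delta_rot": [0,0,0],"grip": 0},{"slide": [0.1,0,3.4],"delta_rot": [0,0,0],"grip": 0}])

```text
time_s: 6.53
position: [0.6093, -0.2763, 0.1168]
tcp_rot: [[1.0, 0.009, -0.0], [0.009, -1.0, 0.0], [-0.0, -0.0, -1.0]]
ft_force: [-3.7, 2.1, 5.8]
grip_width: 0.0096
```

move_arm(plan=[{"slide": [0,0,0],"delta_rot": [0,0,0],"grip": 0},{"slide": [0,0,0],"delta_rot": [0,0,0],"grip": 0}])

```text
time_s: 6.7
position: [0.6093, -0.2764, 0.1169]
tcp_rot: [[1.0, 0.009, -0.0], [0.009, -1.0, -0.0], [-0.0, 0.0, -1.0]]
ft_force: [-3.7, 1.8, 4.7]
grip_width: 0.0088
```

move_arm(plan=[{"slide": [-0.05,-0.5,0],"delta_rot": [0,0,0],"grip": 0},{"slide": [-0.05,-1.5,0],"delta_rot": [0,0,0],"grip": 0},{"slide": [-0.05,-2.5,0],"delta_rot": [0,0,0],"grip": 0},{"slide": [-0.05,-3.5,0],"delta_rot": [0,0,0],"grip": 0},{"slide": [-0.05,-4.5,0],"delta_rot": [0,0,0],"grip": 0},{"slide": [-0.05,-5.5,0],"delta_rot": [0,0,0],"grip": 0},{"slide": [-0.05,-6.5,0],"delta_rot": [0,0,0],"grip": 0},{"slide": [-0.05,-7.5,0],"delta_rot": [0,0,0],"grip": 0}])

```text
time_s: 7.37
position: [0.6086, -0.2006, 0.1168]
tcp_rot: [[1.0, 0.009, 0.001], [0.009, -1.0, -0.001], [0.001, 0.001, -1.0]]
ft_force: [0.1, -3.8, 6.0]
grip_width: 0.0089
```

```bash
python3 - <<'E'
from h import *
did([.1,0,3.4]);did([-.05,-7.5,0])
to(.607,-.1185,.1163,.5)
E
```

```text
slide [-0.07 -8.3  -0.  ] rz 0.0003 | cmd [ 0.6084 -0.2015  0.1163  0.5159] meas [ 0.6086 -0.2006  0.1168] 0.53 t 7.3667 F [ 0.1 -3.8  6. ] w 0.0089
```

move_arm(plan=[{"slide": [0,-1,0],"delta_rot": [0,0,0],"grip": 0},{"slide": [0,-2.2,0],"delta_rot": [0,0,0],"grip": 0},{"slide": [0,-3.4,0],"delta_rot": [0,0,0],"grip": 0},{"slide": [0,-4.6,0],"delta_rot": [0,0,0],"grip": 0},{"slide": [0,-5.8,0],"delta_rot": [0,0,0],"grip": 0},{"slide": [0,-7,0],"delta_rot": [0,0,0],"grip": 0},{"slide": [0,-8,0],"delta_rot": [0,0,0],"grip": 0},{"slide": [0,-8.3,0],"delta_rot": [0,0,0],"grip": 0}])

```text
time_s: 8.03
position: [0.6077, -0.1167, 0.1168]
tcp_rot: [[1.0, 0.01, 0.001], [0.01, -1.0, -0.0], [0.001, 0.0, -1.0]]
ft_force: [-0.0, -4.0, 5.4]
grip_width: 0.009
```

move_arm(plan=[{"slide": [0,0,0],"delta_rot": [0,0,0],"grip": 0},{"slide": [0,0,0],"delta_rot": [0,0,0],"grip": 0}])

```text
time_s: 8.2
position: [0.6077, -0.1165, 0.1168]
tcp_rot: [[1.0, 0.011, 0.001], [0.011, -1.0, 0.002], [0.001, -0.002, -1.0]]
ft_force: [-0.1, 2.4, 6.8]
grip_width: 0.0089
```

```bash
python3 - <<'E'
from h import *
did([0,-8.3,0])
to(.607,-.1185,.1163,.5)
for n in('scene','wrist','side'):
    p,d,c=cap(n); P=cloud(d,c)
    if n=='scene': crop=cv2.resize(p[170:290,120:290],None,fx=4.5,fy=4.5); save(crop,'s4.png')
    hsv=cv2.cvtColor(p,cv2.COLOR_RGB2HSV).astype(int);H,s,V=hsv[...,0],hsv[...,1],hsv[...,2]
    X=(P[...,0]>.56)&(P[...,0]<.66)&(P[...,1]<-.05)&(P[...,1]>-.34)&(d>0)
    m=X&(H>20)&(H<34)&(s>120)&(V>60)&(P[...,2]>.05)&(P[...,2]<.13);print(n,'tag',np.round(P[m].min(0),4),np.round(P[m].max(0),4))
    m=X&((H<8)|(H>172))&(s>130)&(P[...,2]<.015)
    if m.sum(): print('red',m.sum(),np.round(P[m].mean(0),4),np.round(P[m].min(0),4),np.round(P[m].max(0),4))
E
```

```text
slide [-0.07  0.   -0.  ] rz 0.0003 | cmd [ 0.6077 -0.1185  0.1163  0.5159] meas [ 0.6077 -0.1165  0.1168] 0.61 t 8.2 F [-0.1  2.4  6.8] w 0.0089
scene tag [ 0.5937 -0.1467  0.0585] [ 0.6273 -0.0828  0.1282]
red 112 [ 0.6122 -0.1186  0.0076] [ 0.5872 -0.1263 -0.0009] [ 0.6348 -0.1112  0.0142]
wrist tag [ 0.5934 -0.1163  0.0618] [ 0.6214 -0.086   0.129 ]
red 102 [ 0.6027 -0.1158  0.0094] [ 5.824e-01 -1.273e-01 -1.000e-04] [ 0.6341 -0.1107  0.0113]
side tag [ 0.5918 -0.1428  0.0609] [ 0.6204 -0.0827  0.1171]
red 120 [ 0.6045 -0.1184  0.0082] [ 0.581  -0.1288  0.0042] [ 0.6329 -0.1074  0.0125]
```

View pics/s4.png

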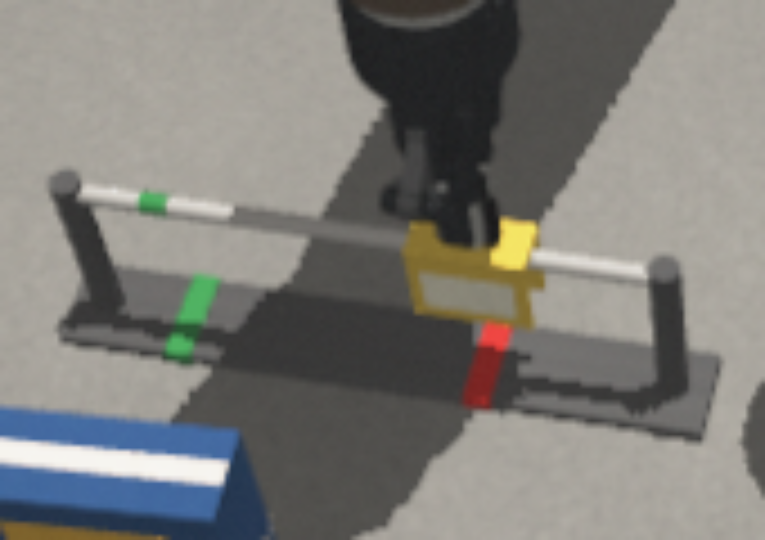

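The tag hangs on the bar about 2 mm beyond the red band's centre, so I'll nudge it back.

move_arm(plan=[{"slide": [0,0.15,0],"delta_rot": [0,0,0],"grip": 0},{"slide": [0,0.2,0],"delta_rot": [0,0,0],"grip": 0},{"slide": [0,0.2,0],"delta_rot": [0,0,0],"grip": 0},{"slide": [0,0.2,0],"delta_rot": [0,0,0],"grip": 0}])

```text
time_s: 8.68
position: [0.6078, -0.1185, 0.1168]
tcp_rot: [[1.0, 0.011, 0.001], [0.011, -1.0, 0.002], [0.001, -0.002, -1.0]]
ft_force: [0.0, 3.8, 6.1]
grip_width: 0.0094
```

```bash
python3 - <<'E'
from h import *
did([0,.2,0])
to(.607,-.1185,.1163,.5)
p,d,c=cap('wrist'); P=cloud(d,c)
hsv=cv2.cvtColor(p,cv2.COLOR_RGB2HSV).astype(int);H,s,V=hsv[...,0],hsv[...,1],hsv[...,2]
X=(P[...,0]>.56)&(P[...,0]<.66)&(P[...,1]<-.05)&(P[...,1]>-.34)&(d>0)
m=X&(H>20)&(H<34)&(s>120)&(V>60)&(P[...,2]>.1)&(P[...,2]<.13);print('tag',np.round(P[m].min(0),4),np.round(P[m].max(0),4),np.percentile(P[m][:,1],99))
E
```

```text
slide [-0.07 -0.2  -0.  ] rz 0.0003 | cmd [ 0.6077 -0.1205  0.1163  0.5159] meas [ 0.6078 -0.1185  0.1168] 0.6 t 8.6833 F [0.  3.8 6.1] w 0.0094
tag [ 0.5934 -0.1178  0.1004] [ 0.6214 -0.088   0.1297] -0.08847077575527786
```

move_arm(plan=[{"slide": [0,0,0],"delta_rot": [0,0,0],"grip": 1.5},{"slide": [0,0,0],"delta_rot": [0,0,0],"grip": 3},{"slide": [0,0,0],"delta_rot": [0,0,0],"grip": 5},{"slide": [0,0,-0.3],"delta_rot": [0,0,0],"grip": 5},{"slide": [0,0,-1.5],"delta_rot": [0,0,0],"grip": 5},{"slide": [0,0,-4],"delta_rot": [0,0,0],"grip": 5},{"slide": [0,0,-8],"delta_rot": [0,0,0],"grip": 5},{"slide": [0,0,-12],"delta_rot": [0,0,0],"grip": 5}])

```text
time_s: 9.4
position: [0.6069, -0.1204, 0.2377]
tcp_rot: [[1.0, 0.009, -0.002], [0.009, -1.0, 0.0], [-0.002, -0.0, -1.0]]
ft_force: [-0.4, -0.5, 0.6]
grip_width: 0.05
```

```bash
python3 - <<'E'
from h import *
did([0,0,-12])
to(.4225,.2435,.2363,30)
for n in('scene','wrist'):
    p,d,c=cap(n); P=cloud(d,c)
    hsv=cv2.cvtColor(p,cv2.COLOR_RGB2HSV).astype(int);H,s,V=hsv[...,0],hsv[...,1],hsv[...,2]
    X=(P[...,0]>.56)&(P[...,0]<.66)&(P[...,1]<-.05)&(P[...,1]>-.34)&(d>0)
    m=X&(H>20)&(H<34)&(s>120)&(V>60)&(P[...,2]>.05)&(P[...,2]<.15);print(n,'tag',np.round(P[m].min(0),4),np.round(P[m].max(0),4),np.percentile(P[m][:,1],99))
    if n=='wrist':
        T=m&(P[...,2]>.106)&(P[...,2]<.114);print(cv2.minAreaRect(P[T][:,:2].astype(np.float32)*1000))
        m=X&((H<8)|(H>172))&(s>130)&(P[...,2]<.015);print('red',m.sum(),np.round(P[m].mean(0),4),np.round(P[m].min(0),4),np.round(P[m].max(0),4))
        # tin rim
        m=(d>0)&(np.hypot(P[...,0]-.603,P[...,1]-.092)<.09)&(P[...,2]>.069)&(P[...,2]<.08);print('rim',m.sum(),P[m].mean(0) if m.sum() else 0)
E
```

```text
slide [-18.19 -36.56  -0.  ] rz -0.5146 | cmd [ 0.6077 -0.1205  0.2363  0.5159] meas [ 0.6069 -0.1204  0.2377] 0.51 t 9.4 F [-0.4 -0.5  0.6] w 0.05
scene tag [ 0.5927 -0.1491  0.0579] [ 0.6253 -0.0885  0.1333] -0.08901519940902286
wrist tag [ 0.5936 -0.1482  0.0665] [ 0.6213 -0.0883  0.1401] -0.0884517082973142
((607.0687866210938, -118.39282989501953), (27.389442443847656, 60.09389877319336), 1.0110958814620972)
red 102 [ 0.6026 -0.1181  0.0096] [ 0.5826 -0.1263  0.0018] [ 0.6328 -0.111   0.0117]
rim 809 [0.60423626 0.03921883 0.07461712]
```

The tag hangs at y=-0.1184, matching the red band at -0.1184. On to the lids.

move_arm(plan=[{"slide": [-1,-2,0],"delta_rot": [0,0,0],"grip": 5},{"slide": [-2.7,-5.4,0],"delta_rot": [0,0,0],"grip": 5},{"slide": [-4.5,-9,0],"delta_rot": [0,0,0],"grip": 5},{"slide": [-6.3,-12.6,0],"delta_rot": [0,0,0],"grip": 5},{"slide": [-8.1,-16.2,0],"delta_rot": [0,0,0],"grip": 5},{"slide": [-9.9,-19.8,0],"delta_rot": [0,0,0],"grip": 5},{"slide": [-11.7,-23.4,0],"delta_rot": [0,0,0],"grip": 5},{"slide": [-13.5,-27,0],"delta_rot": [0,0,0],"grip": 5}])

```text
time_s: 10.17
position: [0.4691, 0.1496, 0.2375]
tcp_rot: [[1.0, 0.008, 0.001], [0.008, -1.0, 0.0], [0.001, -0.0, -1.0]]
ft_force: [0.9, -0.5, -0.4]
grip_width: 0.0498
```

move_arm(plan=[{"slide": [-1.8,-3.6,0],"delta_rot": [0,0,0],"grip": 5},{"slide": [-3.4,-6.8,0],"delta_rot": [0,0,0],"grip": 5},{"slide": [-4.5,-9,0],"delta_rot": [0,0,0],"grip": 5},{"slide": [-4.7,-9.6,0],"delta_rot": [0,0,0],"grip": 5},{"slide": [-4.7,-9.6,0],"delta_rot": [0,0,0],"grip": 5},{"slide": [-4.7,-9.6,0],"delta_rot": [0,0,0],"grip": 5},{"slide": [-4.7,-9.6,0],"delta_rot": [0,0,0],"grip": 5}])

```text
time_s: 10.75
position: [0.4229, 0.243, 0.2366]
tcp_rot: [[1.0, 0.008, 0.0], [0.008, -1.0, -0.0], [0.0, 0.0, -1.0]]
ft_force: [0.9, -0.1, 0.5]
grip_width: 0.05
```

```bash
python3 - <<'E'
from h import *
did([-13.5,-27,0]);did([-4.7,-9.6,0])
to(.4225,.2435,.0485,.5)
p,d,c=cap('wrist'); P=cloud(d,c);save(p,'w5.png')
hsv=cv2.cvtColor(p,cv2.COLOR_RGB2HSV).astype(int);H,s,V=hsv[...,0],hsv[...,1],hsv[...,2]
N=(d>0)&(np.hypot(P[...,0]-.4225,P[...,1]-.2435)<.09)
def mec(m): 
    q=P[m][:,:2].astype(np.float32); return m.sum(),cv2.minEnclosingCircle(q),P[m].mean(0)
print('knob',mec(N&(P[...,2]>.0715)&(P[...,2]<.078)))
print('collar',mec(N&(P[...,2]>.044)&(P[...,2]<.048)&(H<20)&(s>150)))
print('plate',mec(N&(P[...,2]>.016)&(P[...,2]<.024)&(H>95)&(H<125)&(s>100)))
E
```

```text
slide [1.000e-02 4.000e-02 1.878e+01] rz 0.0003 | cmd [0.4224 0.2439 0.2363 0.5159] meas [0.4229 0.243  0.2366] 0.46 t 10.75 F [ 0.9 -0.1  0.5] w 0.05
knob (np.int64(424), ((0.4208619296550751, 0.24309463798999786), 0.010880141519010067), array([0.42096757, 0.24322836, 0.0745165 ]))
collar (np.int64(969), ((0.421190470457077, 0.24299374222755432), 0.025827405974268913), array([0.42144212, 0.24347563, 0.04637683]))
plate (np.int64(11201), ((0.4212484061717987, 0.24286505579948425), 0.0709591880440712), array([0.42129901, 0.24722519, 0.02062054]))
```

View pics/w5.png

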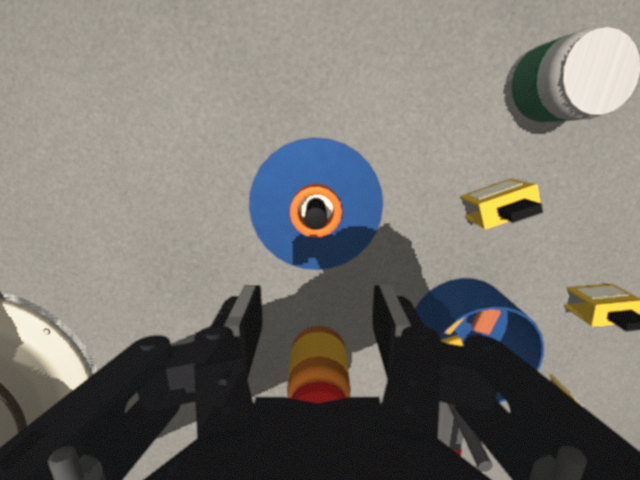

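The wrist view shows the lid pair at (316,204) with the knob at (316,210), the jar and tin clear. I'll descend and grasp the knob.

move_arm(plan=[{"slide": [-0.1,0.1,3.5],"delta_rot": [0,0,0],"grip": 5},{"slide": [-0.1,0.1,7],"delta_rot": [0,0,0],"grip": 5},{"slide": [-0.1,0.1,10.5],"delta_rot": [0,0,0],"grip": 5},{"slide": [-0.1,0.1,14],"delta_rot": [0,0,0],"grip": 5},{"slide": [-0.1,0.1,16.5],"delta_rot": [0,0,0],"grip": 5},{"slide": [-0.1,0.1,18],"delta_rot": [0,0,0],"grip": 5},{"slide": [-0.1,0.1,18.6],"delta_rot": [0,0,0],"grip": 5},{"slide": [-0.1,0.1,18.6],"delta_rot": [0,0,0],"grip": 5}])

```text
time_s: 11.47
position: [0.4212, 0.2416, 0.0491]
tcp_rot: [[1.0, 0.007, -0.002], [0.007, -1.0, -0.001], [-0.002, 0.001, -1.0]]
ft_force: [-0.7, -0.1, -0.0]
grip_width: 0.0502
```

move_arm(plan=[{"slide": [0,0,0],"delta_rot": [0,0,0],"grip": 4},{"slide": [0,0,0],"delta_rot": [0,0,0],"grip": 3},{"slide": [0,0,0],"delta_rot": [0,0,0],"grip": 2},{"slide": [0,0,0],"delta_rot": [0,0,0],"grip": 1},{"slide": [0,0,0],"delta_rot": [0,0,0],"grip": 1},{"slide": [0,0,0],"delta_rot": [0,0,0],"grip": 1}], squeeze=60)

```text
time_s: 11.97
position: [0.4223, 0.2431, 0.052]
tcp_rot: [[1.0, 0.009, 0.002], [0.009, -1.0, 0.001], [0.002, -0.001, -1.0]]
ft_force: [0.3, -0.3, 6.0]
grip_width: 0.0199
```

move_arm(plan=[{"slide": [0,0,-0.5],"delta_rot": [0,0,0],"grip": 1},{"slide": [0,0,-1.5],"delta_rot": [0,0,0],"grip": 1},{"slide": [0,0,-3],"delta_rot": [0,0,0],"grip": 1},{"slide": [0,0,-5],"delta_rot": [0,0,0],"grip": 1},{"slide": [0,0,-7.5],"delta_rot": [0,0,0],"grip": 1},{"slide": [0,0,-10],"delta_rot": [0,0,0],"grip": 1},{"slide": [0,0,-11],"delta_rot": [0,0,0],"grip": 1},{"slide": [0,0,-11],"delta_rot": [0,0,0],"grip": 1}])

```text
time_s: 12.63
position: [0.4225, 0.2435, 0.1632]
tcp_rot: [[1.0, 0.009, 0.004], [0.009, -1.0, 0.002], [0.004, -0.002, -1.0]]
ft_force: [1.0, 0.8, -3.4]
grip_width: 0.02
```

```bash
python3 - <<'E'
from h import *
did([-.1,.1,18.6]);did([0,0,-11])
to(.603,.0925,.17,.5)
p,d,c=cap('wrist'); P=cloud(d,c);save(p,'w6.png')
np.savez('w6.npz',p=p,d=d,P=P)
hsv=cv2.cvtColor(p,cv2.COLOR_RGB2HSV).astype(int);H,s,V=hsv[...,0],hsv[...,1],hsv[...,2]
N=(d>0)&(np.hypot(P[...,0]-.4225,P[...,1]-.2435)<.09)&(P[...,2]>.08)
q=P[N&(H>95)&(H<125)&(s>100)]
A=np.c_[q[:,:2]-[.42,.243],np.ones(len(q))];k=np.linalg.lstsq(A,q[:,2],rcond=None)[0];print(len(q),'plane',k,np.std(A@k-q[:,2]))
print(cv2.minEnclosingCircle(q[:,:2].astype(np.float32)))
E
```

```text
slide [18.02 15.2  -0.97] rz 0.0003 | cmd [0.4214 0.2428 0.1603 0.5159] meas [0.4225 0.2435 0.1632] 0.52 t 12.6333 F [ 1.   0.8 -3.4] w 0.02
33837 plane [ 0.01429887 -0.01093798  0.13294614] 0.00856083927823257
((0.4223054051399231, 0.24293194711208344), 0.0714353695511818)
```

View pics/w6.png

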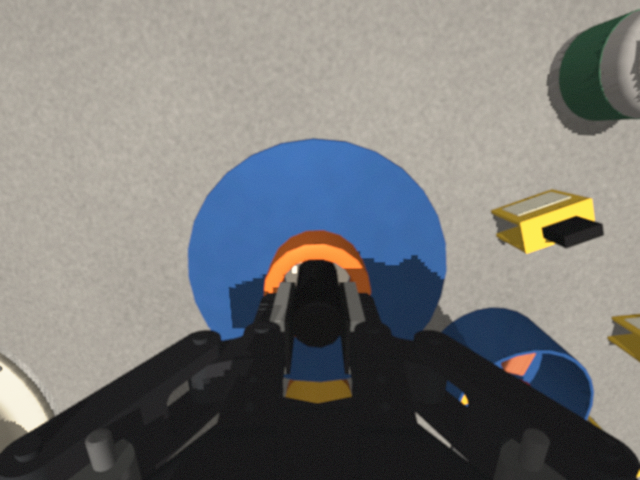

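Both lids are lifted and level. I'll detour to a spot where the wrist camera can see the tin rim well beside the lid.

move_arm(plan=[{"slide": [0,0,-2],"delta_rot": [0,0,0],"grip": 1},{"slide": [0,0,-5],"delta_rot": [0,0,0],"grip": 1},{"slide": [0,1.5,-8],"delta_rot": [0,0,0],"grip": 1},{"slide": [0.5,4.5,-8],"delta_rot": [0,0,0],"grip": 1},{"slide": [1,7.5,-8],"delta_rot": [0,0,0],"grip": 1},{"slide": [1.5,10.5,-8],"delta_rot": [0,0,0],"grip": 1},{"slide": [2,13.5,-8],"delta_rot": [0,0,0],"grip": 1},{"slide": [2.2,16.5,-8],"delta_rot": [0,0,0],"grip": 1}])

```text
time_s: 13.35
position: [0.4448, 0.0766, 0.2383]
tcp_rot: [[1.0, 0.009, -0.002], [0.009, -1.0, -0.0], [-0.002, 0.0, -1.0]]
ft_force: [1.6, -0.4, -3.1]
grip_width: 0.0204
```

move_arm(plan=[{"slide": [0,2,0],"delta_rot": [0,0,0],"grip": 1},{"slide": [0,3,0],"delta_rot": [0,0,0],"grip": 1},{"slide": [0,3,0],"delta_rot": [0,0,0],"grip": 1},{"slide": [0,3,0],"delta_rot": [0,0,0],"grip": 1},{"slide": [0,3,0],"delta_rot": [0,0,0],"grip": 1},{"slide": [0,3,0],"delta_rot": [0,0,0],"grip": 1}])

```text
time_s: 13.85
position: [0.4451, 0.0489, 0.2399]
tcp_rot: [[1.0, 0.01, -0.001], [0.01, -1.0, 0.0], [-0.001, -0.0, -1.0]]
ft_force: [-0.2, -0.1, -1.9]
grip_width: 0.0198
```

```bash
python3 - <<'E'
from h import *
from scipy.optimize import least_squares
did([2.2,16.5,-8]);did([0,3,0])
to(.603,.0925,.2403,.5)
def circ(q,r):
    f=lambda a:np.hypot(q[:,0]-a[0],q[:,1]-a[1])-r
    s=least_squares(f,[*q.mean(0)[:2]],loss='soft_l1',f_scale=.001); return np.round(s.x,4),len(q),round(float(np.std(f(s.x))),4)
p,d,c=cap('wrist'); P=cloud(d,c);save(p,'w7.png')
m=(d>0)&(np.hypot(P[...,0]-.603,P[...,1]-.0925)<.08)&(P[...,2]>.072)&(P[...,2]<.079)
print('rim',circ(P[m],.0615),P[m].mean(0),P[m].min(0),P[m].max(0))
X,Y,Z,_=json.load(open('cmd.json'))
hsv=cv2.cvtColor(p,cv2.COLOR_RGB2HSV).astype(int);H,s=hsv[...,0],hsv[...,1]
N=(d>0)&(np.hypot(P[...,0]-X,P[...,1]-Y)<.085)&(P[...,2]>.18)&(P[...,2]<.23)&(H>95)&(H<125)&(s>100)
q=P[N];print('lid',cv2.minEnclosingCircle(q[:,:2].astype(np.float32)))
A=np.c_[q[:,:2]-[X,Y],np.ones(len(q))];k=np.linalg.lstsq(A,q[:,2],rcond=None)[0];print(len(q),'plane',k,np.std(A@k-q[:,2]))
E
```

```text
slide [15.82 -4.3  -0.  ] rz 0.0003 | cmd [0.4452 0.0481 0.2403 0.5159] meas [0.4451 0.0489 0.2399] 0.59 t 13.85 F [-0.2 -0.1 -1.9] w 0.0198
rim (array([0.6023, 0.0915]), 1770, 0.001) [0.6084488  0.09573756 0.07505225] [0.54003209 0.02896577 0.07201007] [0.66645816 0.15360047 0.07816389]
lid ((0.44406652450561523, 0.05004323646426201), 0.07201476395130157)
33782 plane [-0.00169111 -0.001408    0.20851331] 0.0006193182139079672
```

View pics/w7.png

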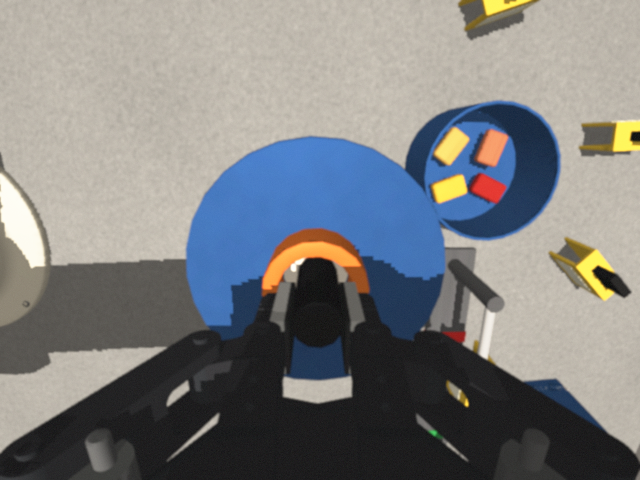

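move_arm(plan=[{"slide": [1.3,-0.3,0],"delta_rot": [0,0,0],"grip": 1},{"slide": [4,-1.0,0],"delta_rot": [0,0,0],"grip": 1},{"slide": [7,-1.8,0],"delta_rot": [0,0,0],"grip": 1},{"slide": [10,-2.6,0],"delta_rot": [0,0,0],"grip": 1},{"slide": [13,-3.4,0],"delta_rot": [0,0,0],"grip": 1},{"slide": [15,-4,0],"delta_rot": [0,0,0],"grip": 1},{"slide": [15.85,-4.15,0],"delta_rot": [0,0,0],"grip": 1},{"slide": [15.85,-4.15,0],"delta_rot": [0,0,0],"grip": 1}])

```text
time_s: 14.57
position: [0.6047, 0.0924, 0.2385]
tcp_rot: [[1.0, 0.011, -0.002], [0.011, -1.0, -0.0], [-0.002, 0.0, -1.0]]
ft_force: [-0.3, 0.7, -2.4]
grip_width: 0.0198
```

move_arm(plan=[{"slide": [0,0,1.5],"delta_rot": [0,0,0],"grip": 1},{"slide": [0,0,4],"delta_rot": [0,0,0],"grip": 1},{"slide": [0,0,6.5],"delta_rot": [0,0,0],"grip": 1},{"slide": [0,0,8.5],"delta_rot": [0,0,0],"grip": 1},{"slide": [0,0,9.5],"delta_rot": [0,0,0],"grip": 1},{"slide": [0,0,10],"delta_rot": [0,0,0],"grip": 1},{"slide": [0,0,10],"delta_rot": [0,0,0],"grip": 1},{"slide": [0,0,10],"delta_rot": [0,0,0],"grip": 1}])

```text
time_s: 15.23
position: [0.6035, 0.0911, 0.1416]
tcp_rot: [[1.0, 0.009, 0.001], [0.009, -1.0, 0.0], [0.001, -0.0, -1.0]]
ft_force: [-1.6, -0.5, -3.3]
grip_width: 0.02
```

```bash
python3 - <<'E'
from h import *
did([15.85,-4.15,0]);did([0,0,10])
to(.6035,.091,.1145,.5)
S=[]
for n in('scene','side'):
    p,d,c=cap(n); k=(slice(170,310),slice(240,400)) if n=='scene' else (slice(150,310),slice(220,400))
    S.append(cv2.resize(p[k],(400,350)))
save(np.hstack(S),'b8.png')
E
```

```text
slide [ 0.02 -0.    2.58] rz 0.0003 | cmd [0.6033 0.091  0.1403 0.5159] meas [0.6035 0.0911 0.1416] 0.52 t 15.2333 F [-1.6 -0.5 -3.3] w 0.02
```

View pics/b8.png

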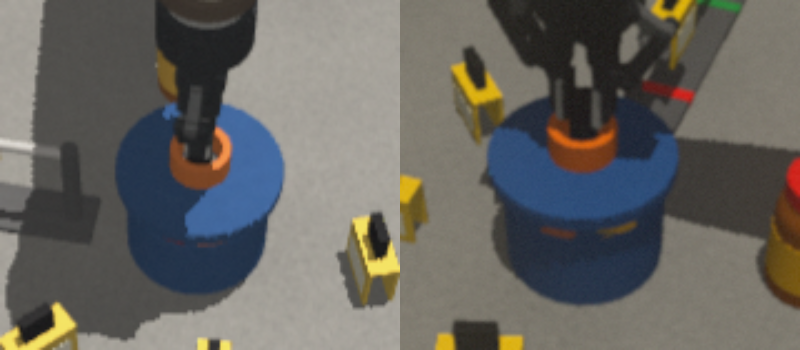

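The lid is centred over the tin in both views, with the plug just above the mouth. I'll lower it slowly.

move_arm(plan=[{"slide": [0,0,0.3],"delta_rot": [0,0,0],"grip": 1},{"slide": [0,0,0.7],"delta_rot": [0,0,0],"grip": 1},{"slide": [0,0,1.1],"delta_rot": [0,0,0],"grip": 1},{"slide": [0,0,1.4],"delta_rot": [0,0,0],"grip": 1},{"slide": [0,0,1.7],"delta_rot": [0,0,0],"grip": 1},{"slide": [0,0,1.9],"delta_rot": [0,0,0],"grip": 1},{"slide": [0,0,2.0],"delta_rot": [0,0,0],"grip": 1},{"slide": [0,0,2.0],"delta_rot": [0,0,0],"grip": 1}])

```text
time_s: 16.0
position: [0.6032, 0.0909, 0.12]
tcp_rot: [[1.0, 0.009, -0.0], [0.009, -1.0, -0.0], [-0.0, 0.0, -1.0]]
ft_force: [-0.1, 0.4, -2.0]
grip_width: 0.0197
```

move_arm(plan=[{"slide": [0,0,0.1],"delta_rot": [0,0,0],"grip": 1},{"slide": [0,0,0.2],"delta_rot": [0,0,0],"grip": 1},{"slide": [0,0,0.3],"delta_rot": [0,0,0],"grip": 1},{"slide": [0,0,0.4],"delta_rot": [0,0,0],"grip": 1},{"slide": [0,0,0.5],"delta_rot": [0,0,0],"grip": 1},{"slide": [0,0,0.5],"delta_rot": [0,0,0],"grip": 1}])

```text
time_s: 16.5
position: [0.6033, 0.091, 0.1152]
tcp_rot: [[1.0, 0.009, -0.0], [0.009, -1.0, -0.0], [-0.0, 0.0, -1.0]]
ft_force: [0.4, -0.2, -3.1]
grip_width: 0.02
```

move_arm(plan=[{"slide": [0,0,0.05],"delta_rot": [0,0,0],"grip": 1},{"slide": [0,0,0.1],"delta_rot": [0,0,0],"grip": 1},{"slide": [0,0,0.1],"delta_rot": [0,0,0],"grip": 1},{"slide": [0,0,0.1],"delta_rot": [0,0,0],"grip": 1}])

```text
time_s: 16.83
position: [0.6034, 0.0909, 0.115]
tcp_rot: [[1.0, 0.009, 0.001], [0.009, -1.0, 0.0], [0.001, -0.0, -1.0]]
ft_force: [-3.1, -2.0, 5.0]
grip_width: 0.0202
```

move_arm(plan=[{"slide": [0,0,0.05],"delta_rot": [0,0,0],"grip": 1},{"slide": [0,0,0.08],"delta_rot": [0,0,0],"grip": 1},{"slide": [0,0,0.08],"delta_rot": [0,0,0],"grip": 1},{"slide": [0,0,0.08],"delta_rot": [0,0,0],"grip": 1}])

```text
time_s: 17.17
position: [0.6034, 0.091, 0.115]
tcp_rot: [[1.0, 0.009, 0.001], [0.009, -1.0, 0.0], [0.001, -0.0, -1.0]]
ft_force: [-5.7, -2.2, 10.2]
grip_width: 0.0199
```

```bash
python3 - <<'E'
from h import *
did([0,0,2]);did([0,0,.5]);did([0,0,.18])
to(.6033,.091,.1145,.5)
E
```

```text
slide [-0.  -0.  -0.1] rz 0.0003 | cmd [0.6033 0.091  0.1135 0.5159] meas [0.6034 0.091  0.115 ] 0.51 t 17.1667 F [-5.7 -2.2 10.2] w 0.0199
```

It made contact at the predicted height. I'll release the knob, open wide and check the seating.

move_arm(plan=[{"slide": [0,0,-0.05],"delta_rot": [0,0,0],"grip": 2.5},{"slide": [0,0,-0.05],"delta_rot": [0,0,0],"grip": 4},{"slide": [0,0,-0.05],"delta_rot": [0,0,0],"grip": 6},{"slide": [0,0,-0.05],"delta_rot": [0,0,0],"grip": 8.3},{"slide": [0,0,-0.05],"delta_rot": [0,0,0],"grip": 8.3},{"slide": [0,0,-1.5],"delta_rot": [0,0,0],"grip": 8.3},{"slide": [0,0,-3.5],"delta_rot": [0,0,0],"grip": 8.3},{"slide": [0,0,-3.5],"delta_rot": [0,0,0],"grip": 8.3}])

```text
time_s: 17.83
position: [0.6045, 0.0911, 0.1521]
tcp_rot: [[1.0, 0.009, 0.004], [0.009, -1.0, 0.001], [0.004, -0.001, -1.0]]
ft_force: [-0.3, 0.6, 1.2]
grip_width: 0.0827
```

```bash
python3 - <<'E'
from h import *
did([0,0,-3.5])
to(.6033,.091,.088,.5)
X,Y=.603,.091
for n in('wrist','scene','side'):
    p,d,c=cap(n);P=cloud(d,c)
    hsv=cv2.cvtColor(p,cv2.COLOR_RGB2HSV).astype(int);H,s=hsv[...,0],hsv[...,1]
    rr=np.hypot(P[...,0]-X,P[...,1]-Y)
    N=(d>0)&(rr<.08)&(P[...,2]>.078)&(P[...,2]<.09)&(H>95)&(H<125)&(s>100)
    q=P[N];A=np.c_[q[:,:2]-[X,Y],np.ones(len(q))];k=np.linalg.lstsq(A,q[:,2],rcond=None)[0]
    print(n,len(q),'plane',np.round(k,4),'std',np.std(A@k-q[:,2]),'c',cv2.minEnclosingCircle(q[:,:2].astype(np.float32)))
    M=(d>0)&(rr<.05)&(P[...,2]>.106)&(P[...,2]<.112)&(H<20)&(s>150); print('collar',M.sum(), cv2.minEnclosingCircle(P[M][:,:2].astype(np.float32)) if M.sum() else 0)
    M=(d>0)&(rr<.018)&(P[...,2]>.132)&(P[...,2]<.14)
    if n=='wrist':print('knob',M.sum(),cv2.minEnclosingCircle(P[M][:,:2].astype(np.float32)),P[M][:,2].mean());save(p,'w9.png')
E
```

```text
slide [-0.   -0.    6.05] rz 0.0003 | cmd [0.6033 0.091  0.1485 0.5159] meas [0.6045 0.0911 0.1521] 0.52 t 17.8333 F [-0.3  0.6  1.2] w 0.0827
wrist 28678 plane [ 0.0001 -0.0007  0.0837] std 0.0006336231101803391 c ((0.6032307147979736, 0.09132450073957443), 0.07174043357372284)
collar 2470 ((0.6035183668136597, 0.09180642664432526), 0.025835417211055756)
knob 1399 ((0.602809727191925, 0.09078667312860489), 0.01111054141074419) 0.1372515228626016
scene 2079 plane [ 0.0003 -0.0013  0.0822] std 0.0018615471683436626 c ((0.6056269407272339, 0.09173993766307831), 0.07322458922863007)
collar 123 ((0.6068238615989685, 0.09137625247240067), 0.025900984182953835)
side 2585 plane [ 0.0016 -0.0027  0.0826] std 0.0011146749154797983 c ((0.6016011834144592, 0.09409224987030029), 0.0718490332365036)
collar 236 ((0.6018569469451904, 0.09398210048675537), 0.02594323642551899)
```

View pics/w9.png

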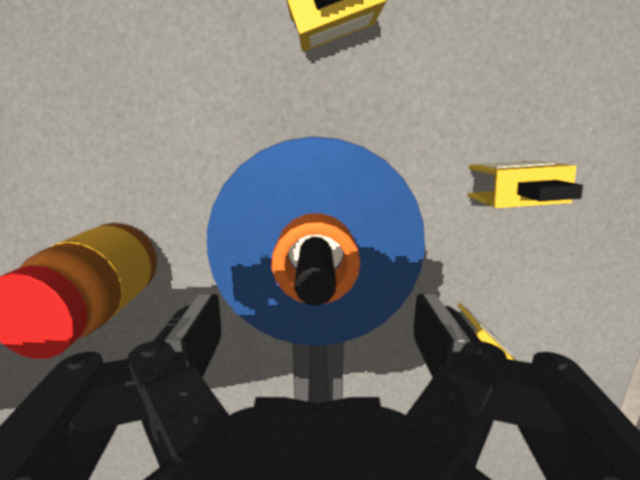

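The plate is level at z 0.0837 and the knob top is at 0.137, as expected for fully seated. Next I'll take the collar.

move_arm(plan=[{"slide": [0.05,-0.05,1.5],"delta_rot": [0,0,0],"grip": 8.3},{"slide": [0.05,-0.05,3],"delta_rot": [0,0,0],"grip": 8.3},{"slide": [0.05,-0.05,4.5],"delta_rot": [0,0,0],"grip": 8.3},{"slide": [0.05,-0.05,5.5],"delta_rot": [0,0,0],"grip": 8.3},{"slide": [0.05,-0.05,6.1],"delta_rot": [0,0,0],"grip": 8.3},{"slide": [0.05,-0.05,6.3],"delta_rot": [0,0,0],"grip": 8.3},{"slide": [0.05,-0.05,6.3],"delta_rot": [0,0,0],"grip": 8.3},{"slide": [0.05,-0.05,6.3],"delta_rot": [0,0,0],"grip": 8.3}])

```text
time_s: 18.65
position: [0.6041, 0.0915, 0.0861]
tcp_rot: [[1.0, 0.009, 0.001], [0.009, -1.0, 0.0], [0.001, -0.0, -1.0]]
ft_force: [0.1, 0.3, 0.9]
grip_width: 0.0829
```

move_arm(plan=[{"slide": [0,0,0],"delta_rot": [0,0,0],"grip": 7},{"slide": [0,0,0],"delta_rot": [0,0,0],"grip": 6.2},{"slide": [0,0,0],"delta_rot": [0,0,0],"grip": 5.7},{"slide": [0,0,0],"delta_rot": [0,0,0],"grip": 5.3},{"slide": [0,0,0],"delta_rot": [0,0,0],"grip": 4.5},{"slide": [0,0,0],"delta_rot": [0,0,0],"grip": 4.5},{"slide": [0,0,0],"delta_rot": [0,0,0],"grip": 4.5}], squeeze=40)

```text
time_s: 19.23
position: [0.604, 0.0915, 0.086]
tcp_rot: [[1.0, 0.009, 0.001], [0.009, -1.0, 0.0], [0.001, -0.0, -1.0]]
ft_force: [0.5, 0.6, 4.2]
grip_width: 0.0495
```

```bash
python3 - <<'E'
from h import *
did([.05,-.05,6.3])
to(.6033,.091,.188,.5)
E
```

```text
slide [ -0.05   0.05 -10.25] rz 0.0003 | cmd [0.6038 0.0915 0.0855 0.5159] meas [0.604  0.0915 0.086 ] 0.51 t 19.2333 F [0.5 0.6 4.2] w 0.0495
```

move_arm(plan=[{"slide": [0,0,-0.2],"delta_rot": [0,0,0],"grip": 4.5},{"slide": [0,0,-0.6],"delta_rot": [0,0,0],"grip": 4.5},{"slide": [0,0,-1.2],"delta_rot": [0,0,0],"grip": 4.5},{"slide": [0,0,-1.9],"delta_rot": [0,0,0],"grip": 4.5},{"slide": [0,0,-2.7],"delta_rot": [0,0,0],"grip": 4.5},{"slide": [0,0,-3.5],"delta_rot": [0,0,0],"grip": 4.5},{"slide": [0,0,-4.4],"delta_rot": [0,0,0],"grip": 4.5},{"slide": [0,0,-5.3],"delta_rot": [0,0,0],"grip": 4.5}])

```text
time_s: 19.9
position: [0.6039, 0.0915, 0.1397]
tcp_rot: [[1.0, 0.009, 0.0], [0.009, -1.0, 0.0], [0.0, -0.0, -1.0]]
ft_force: [-0.4, -0.4, -0.9]
grip_width: 0.0496
```

move_arm(plan=[{"slide": [0,0,-0.9],"delta_rot": [0,0,0],"grip": 4.5},{"slide": [0,0,-1.8],"delta_rot": [0,0,0],"grip": 4.5},{"slide": [0,0,-2.7],"delta_rot": [0,0,0],"grip": 4.5},{"slide": [0,0,-3.6],"delta_rot": [0,0,0],"grip": 4.5},{"slide": [0,0,-4.3],"delta_rot": [0,0,0],"grip": 4.5},{"slide": [0,0,-4.7],"delta_rot": [0,0,0],"grip": 4.5},{"slide": [0,0,-4.7],"delta_rot": [0,0,0],"grip": 4.5},{"slide": [0,0,-4.7],"delta_rot": [0,0,0],"grip": 4.5}])

```text
time_s: 20.57
position: [0.6039, 0.0915, 0.1854]
tcp_rot: [[1.0, 0.009, -0.0], [0.009, -1.0, -0.0], [-0.0, 0.0, -1.0]]
ft_force: [-0.1, -0.2, -1.7]
grip_width: 0.0497
```

```bash
python3 - <<'E'
from h import *
did([0,0,-5.3]);did([0,0,-4.7]);to(.6038,.0915,.1855,.5)
S=[];X,Y=.604,.0915
for n in('wrist','scene','side'):
    p,d,c=cap(n);P=cloud(d,c)
    hsv=cv2.cvtColor(p,cv2.COLOR_RGB2HSV).astype(int);H,s,V=hsv[...,0],hsv[...,1],hsv[...,2]
    rr=np.hypot(P[...,0]-X,P[...,1]-Y)
    N=(d>0)&(rr<.085)&(P[...,2]>.165)&(P[...,2]<.2)&(H>95)&(H<125)&(s>100)
    q=P[N];A=np.c_[q[:,:2]-[X,Y],np.ones(len(q))];k=np.linalg.lstsq(A,q[:,2],rcond=None)[0]
    print(n,len(q),'plane',np.round(k,4),np.std(A@k-q[:,2]))
    W=(d>0)&(rr<.075)&(P[...,2]>.06)&(P[...,2]<.095)&(s<60)&(V>70)
    if W.sum()>20: q=P[W];A=np.c_[q[:,:2]-[X,Y],np.ones(len(q))];k=np.linalg.lstsq(A,q[:,2],rcond=None)[0];print(' white',W.sum(),np.round(k,4),q.mean(0),q.min(0),q.max(0))
    if n!='wrist': S.append(cv2.resize(p[110:330,100:420] if n=='scene' else p[100:320,180:500],(400,275)))
save(np.hstack(S),'b10.png')
E
```

```text
slide [-0. -0. -0.] rz 0.0003 | cmd [0.6038 0.0915 0.1855 0.5159] meas [0.6039 0.0915 0.1854] 0.51 t 20.5667 F [-0.1 -0.2 -1.7] w 0.0497
wrist 41159 plane [-0.0003 -0.      0.183 ] 0.000645010787238804
 white 1644 [-0.0014  0.0005  0.0797] [0.60423456 0.03737374 0.07968085] [0.57525533 0.02442898 0.0774389 ] [0.63317179 0.05095605 0.08188869]
scene 2407 plane [-0.013  -0.0022  0.1811] 0.002162993235855812
 white 1321 [ 0.0007 -0.0025  0.0781] [0.63196223 0.09371593 0.07807176] [0.57572279 0.0245609  0.063128  ] [0.67163169 0.1554482  0.08646806]
side 2764 plane [ 0.0109 -0.0227  0.1816] 0.002000974107441809
 white 2576 [ 0.0024 -0.005   0.0786] [0.59523687 0.10749694 0.0784806 ] [0.53658323 0.03511342 0.06612334] [0.66895011 0.15826482 0.081804  ]
```

View pics/b10.png

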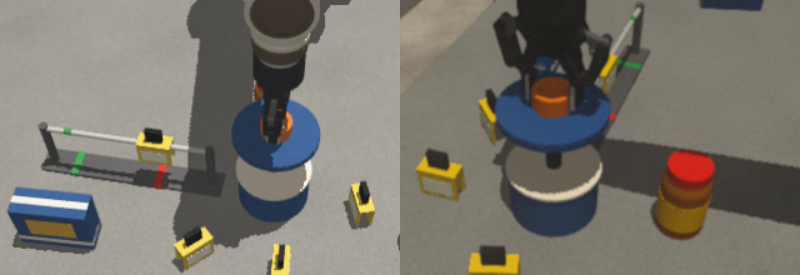

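The outer lid is level, 10 cm up. The white lid lies flat on the tin and the tag hangs at red.

```bash
python3 -c "
from plant import manip
print(manip.hand_in())"
```

```text
the job is handed in; nothing more can be done
None
```

The job is done and handed in at 20.8 s. The tag hangs on the red band, the white lid is seated in the tin, and the gripper holds the blue outer lid.

- **Tag:** I took the tag farthest to the robot's right, hooked it at the green band and slid it along the bar with light contact. It went about 2 mm past the red band, so I slid it back 2 mm and let go. The wrist camera then put both the tag and the band at y = -0.118 m.
- **Lids:** The pair went onto the tin by the knob with about 10 N of contact. The blue plate measured level at 0.084 m and the knob top 0.137 m, as expected for fully seated.
- **Outer lid:** I lifted it straight up 10 cm by its collar. In the last check it was level at 0.183 m by the wrist camera, and the force was about its own weight. The white lid's flange stayed level at about 0.079 m.

**Disagreements:** The three cameras disagreed by a few mm, and the scene and side depth fits showed up to about 1.3° of lid tilt. I trusted the wrist camera, which showed none. I did not measure the jar, carton or tin again at the end, but in the last pictures they look undisturbed. The can was outside those pictures, and the arm never went near it.

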